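# Roll the canister into the labelling cradle

## Robot

A 7-joint arm with a two-finger parallel gripper is mounted at the origin on a cart in front of the work surface, level with it; the furniture and walls round the work are solid. World frame = base frame: x ahead of the robot, y to its left, z up, the work surface at z = 0. Lengths are in m, angles in rad, forces in N, time in s.
With the tool pointing down it reaches from about 0.425 to 0.875 m from the base axis. Payload 4.7 kg.
Tool frame: the origin (TCP) lies midway between the tips of the shut fingers; the grasp point (between the pads) lies ctrl.grasp_offset behind it (ctrl.grasp_offset is the distance from the TCP to the grasp point, in m); z points along the fingers, y is the line along which they close (so a half turn about z gives the same grasp; the last joint's range is limited). The gripper opens to 87 mm and grips with 3 to 60 N. Pads are 19 mm wide; open, the fingers measure 117 mm over their backs; the gripper's body (75 mm by 190 mm) begins 51 mm behind the grasp point.
Start: joints at [-1.217, 0.321, -0.07, 1.45, 0.023, 1.371, -0.057], TCP at [0.217, 0.613, 0.223] pointing down, gripper open.
Joint ranges: [-2.86, 2.86], [-0.3, 2.09], [-1.38, 1.24], [0.06, 2.45], [-1.56, 4.7], [0.09, 2.05], [-2.69, 2.69]. Speed limits (rad/s): [2.57, 2.57, 3.14, 3.14, 3.14, 3.14, 3.14].

## Interface

Orientations are given as a rotation vector (axis times angle).
In Python, from bench import ctrl gives the robot as it stands. The module is installed in compiled form; this text tells all that it offers.
- The arm moves only by the tool jog_arm, never from a script. Its argument "moves" is one flat list of numbers, 7 for each row, row after row: the shift along the tool's x, y, z in units of 30 cm (1.0 is 30 cm), then the turn, a rotation vector about the tool's x, y, z in units of 60 degrees (1.0 is 60 degrees), then the gripper's target within -1 to 1 (fully open at 1, half-way at 0, shut at -1). In form: [x, y, z, wx, wy, wz, fingers, x, y, z, wx, wy, wz, fingers, ...]. A call has exactly 8 rows; each row is the pose to reach, as a shift and turn from the pose commanded when the call began, along the tool's axes at that moment; what a row does not reach only later rows make up. A row lasts 1/8 s, in which the tool goes at most 62.5 mm and 10.7 degrees, less where a joint would pass 70% of its speed; a pose out of reach is approached as far as the arm can. A call with a number of a shift or a turn outside -1 to 1 is refused whole. A call with a gripper value outside its range is refused whole. The fingers move at their own pace and stop on an object; "newtons" is the grip in N (left out, the last holds). Time passes only in rows, so rows that repeat a pose let the fingers close, or fill a call up. It gives the time, the measured TCP pose, the force, the opening and the grip force at its end, in the units of the state.
- ctrl.get_state(): the state, without advancing time (a new reading comes with each control period).
- ctrl.get_image(name): name is "scene" or "top" or "wrist"; returns a dict with "pixels" (420x560x3 uint8, red, green, blue), "fx", "fy", "cx", "cy" (pixels), "xyz" and "rotation" of the camera in the world; the wrist camera has in their place "tool_from_camera" (4x4, takes a point from camera to tool coordinates, whose origin is the TCP and whose axes are the flange's). Camera axes: x right, y up, looking along -z (the intrinsics and any distortion apply to the point x, -y, -z); pixel columns grow to the right and rows downward; lengths in m; the calibration is good to about 2 mm. A picture is of the moment at which its call begins: read the wrist's pose just before it. There is no depth.
- ctrl.close_job(): hands the job in; it is judged then, once.
The state is a dict: "time": time; "joint_positions": joint angles; "qd": joint speeds; "joint_torque": joint torques, N m; "position": TCP position; "tool_rot": TCP orientation; "ft_force": force on the tool from outside, world axes, zero at the start; "torque": the same for the moment, N m; "grip_width": opening from 0.0 (shut) to 1.0 (fully open); "grip_force": force on a finger pad.
Only numpy, scipy, OpenCV 4.12 (cv2) and the standard library are available. Lean on these libraries where they do the work, as an engineer would, in place of code of your own. Each camera call takes 0.05 s, during which the arm holds its last target. There are 200 camera calls.

## Task

Push the steel canister that lies at the foot of the labelling cradle's ramp up the ramp until it drops onto the rubber wheels at the stop, keeping a steady, gentle push behind it so that it never runs back or shoots ahead. Then push the hold-down arm over until its rubber roller rests on the canister, and leave it so. Only push with the fingertips: roll the canister, do not grip or lift it, and leave the instruments and the other canister where they are.

Things in the scene. Friction and masses are not known exactly. Their poses are not given: they have to be found in the camera images.
- canister: Closed steel canister to be labelled, a cylinder 68 mm in diameter, 110 mm long (0.28 to 0.56 kg), lying on its side on the cradle's level infeed. Origin at its centre, on the cylinder axis; its y axis is the cylinder axis (roughly the cradle's y), x and z turn round with it as it rolls. It rolls freely: unsupported on the ramp it runs back. Friction on the ramp is about 0.3.
- cradle: Fixed bench labelling cradle for round canisters, 325 x 130 mm, grey drive housing on its +y side (x -30 to 160, y 66 to 111, 46 mm high). Origin on the bench under the ramp's middle; x uphill (the way to push), y left, z up. Level infeed, floor 3 mm above the bench, from a 9 mm high front lip at x -150 to -145 to x -75. Cheeks' inner faces at y +-59.5, tops 24 mm high at the infeed.
- ramp_foot (a point): Middle of the ramp's lower edge, cradle x -75, y 0, z 3 mm. The aluminium ramp, 119 mm wide between the cheeks, rises from here at 12 degrees along cradle x; the cheeks stand about 20 mm above it.
- ramp_top (a point): Middle of the ramp's upper edge, cradle x 57, y 0, z 31 mm. Behind it lie two axles of freely turning rubber wheels, 22 mm diameter, tops 32 mm high, at cradle x 69 and 107; past the first axle (centre at x 69, 66 mm high) the canister drops 4 mm by itself and stays. Cheeks there are 50 mm high.
- stop (a point): Middle of the stop's rubber buffer, cradle x 123.5, y 0, z 62 mm, facing down the ramp; the stop fence is 47 to 77 mm high. Behind it posts 106 mm high (x 134 to 170) carry the hold-down arm.
- seat (a point): Where the canister's centre is when it lies on both axles of wheels: cradle x 88, y 0, z 62 mm, 1.5 mm short of touching the buffer. Axes as the cradle's.
- hold_down (a joint): Hold-down arm's hinge (rad), axis along the cradle's y at cradle x 152, z 95 mm. 0: down, its rubber roller (16 mm diameter, 65 mm from the hinge) on a canister in the seat. 1.43 is upright, more leans away from the ramp; limits -0.25, 1.75. Starts at 1.35 to 1.65 and stays put near upright; pushed towards the ramp to below about 0.9 it sinks on by its own weight, damped.
- hold_down_bar (a point): Middle of the black round cross bar at the free end of the hold-down arm, 12 mm thick, 106 mm long (along the cradle's y), 104 mm from the hinge: the part to push. About 199 mm above the bench with the arm upright, 109 mm (at cradle x 49) with the arm down.
- short_canister: Bystander: a shorter steel canister standing upright, 68 mm diameter, 75 mm high. Origin at the centre of its underside.
- marker: Bystander: blue skin marker 133 mm long, lying on the drive housing. Origin under its middle.
- tweezers: Bystander: steel tweezers 143 mm long on the bench. Origin under the middle.
- osteotome: Bystander: steel osteotome 191 mm long on the bench. Origin under the middle.

How it is judged:
On the way:
1. the canister has dropped onto both axles of wheels at the stop, with the hold-down arm still up (x of canister in the frame of cradle between 0.084 and 0.092 m and z of canister in the frame of cradle between 0.058 and 0.066 m and angle between the y axis of canister and the y axis of cradle, either way round below 0.06 rad and value of joint hold_down above 0.8 rad), for 0.3 s.
At the end, for the whole second after the job is handed in: The canister lies still on both axles of wheels (centre within 4 mm of the seat along the ramp and in height, axis within 0.06 rad of the cradle's y) and the hold-down arm is down (joint within 0.08 rad of 0) with its roller pressing on the canister with more than 0.1 N (x of canister in the frame of cradle between 0.084 and 0.092 m and z of canister in the frame of cradle between 0.058 and 0.066 m and angle between the y axis of canister and the y axis of cradle, either way round below 0.06 rad and linear speed of canister below 0.02 m/s and value of joint hold_down between -0.08 and 0.08 rad and contact force between hold_down and canister above 0.1 N); the robot touches nothing.
It fails at once if the canister moves faster than 0.3 m/s on the infeed or ramp (let run back, or flicked) (x of canister in the frame of cradle below 0.05 m and linear speed of canister above 0.3 m/s).
It fails at once if the canister is lifted: more than about 15 mm off the infeed or ramp, or 20 mm above its height on the wheels ((x of canister in the frame of cradle below -0.075 m and z of canister in the frame of cradle above 0.055 m) or (x of canister in the frame of cradle below -0.01 m and z of canister in the frame of cradle above 0.068 m) or z of canister in the frame of cradle above 0.082 m).
It fails at once if the canister or the hold-down arm is pressed or squeezed with more than 20 N (contact force between the fingers and canister above 20 N or contact force between the fingers and hold_down above 20 N).
It fails at once if a bystander is moved more than 20 mm (distance of any of short_canister, marker, tweezers, osteotome from where it was at the start of the episode above 0.02 m).
It also fails if it takes over 64 s, if anything falls off the work surface, if the arm or the gripper's body presses on something with over 40 N, if the wrist force passes 120 N, or if a joint passes its speed limit or range.

## Working session

There is one attempt and no reset: what is moved stays moved. The work goes in short steps, Python scripts to look and compute and a tool call to move; the robot and the scene stay as the last step left them, time stands still between calls to the robot, and variables do not carry over. Pictures are saved under pics/ and viewed, at most 10 in all, crops included, and the job is handed in when it is done.

Besides the shell and the picture viewer there is one more tool, called after "Call:" in YAML: its name, and indented under it one key for each argument. jog_arm: Moves the arm, as the interface text tells. Its arguments: {"type":"object","properties":{"moves":{"type":"array"},"newtons":{"type":"number"}},"required":["moves"]}

```bash
mkdir -p pics; python3 - <<'E'
from bench import ctrl
import cv2,numpy as np
np.set_printoptions(precision=4,suppress=True)
print(ctrl.get_state(),ctrl.grasp_offset)
for n in("scene","top"):
    d=ctrl.get_image(n);cv2.imwrite(f"pics/{n}0.png",d["pixels"][:,:,::-1]);print({k:v for k,v in d.items() if k!="pixels"})
E
```

```text
{'time': 0.0, 'joint_positions': array([-1.2169,  0.3218, -0.0701,  1.4517,  0.0226,  1.3708, -0.0569]), 'qd': array([ 0.0006, -0.0013, -0.0012, -0.0008, -0.0019, -0.0003, -0.0004]), 'joint_torque': array([  0.    , -49.1305,  -0.4042, -31.2516,  -0.0639,   0.044 ,
         0.0002]), 'position': array([0.2165, 0.6123, 0.2215]), 'tool_rot': array([-0.5311, -3.0962,  0.0029]), 'ft_force': array([0.7807, 0.0797, 0.1028]), 'torque': array([-0.0247,  0.0061, -0.0111]), 'grip_force': 0.0, 'grip_width': 1.0023883960116304} 0.0187
{'fx': 487.6867033656698, 'fy': 487.6867033656698, 'cx': 280.57745210830524, 'cy': 207.4945461438071, 'xyz': array([-0.1661, -0.6992,  0.7551]), 'rotation': array([ 0.9939, -0.3113, -0.5952])}
{'fx': 418.266607248395, 'fy': 418.266607248395, 'cx': 280.215477572988, 'cy': 207.9095396612386, 'xyz': array([0.3621, 0.1447, 1.1061]), 'rotation': array([ 0.084 , -0.0423, -1.569 ])}
```

View pics/scene0.png

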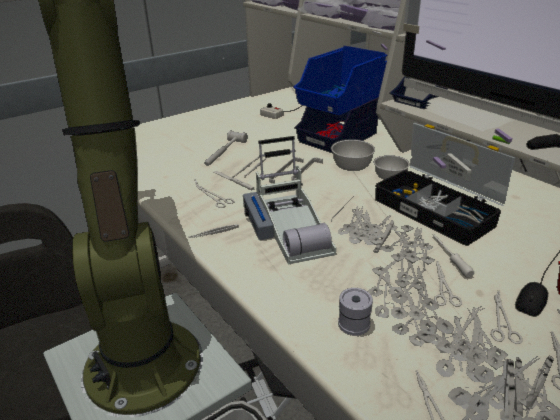

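View pics/top0.png

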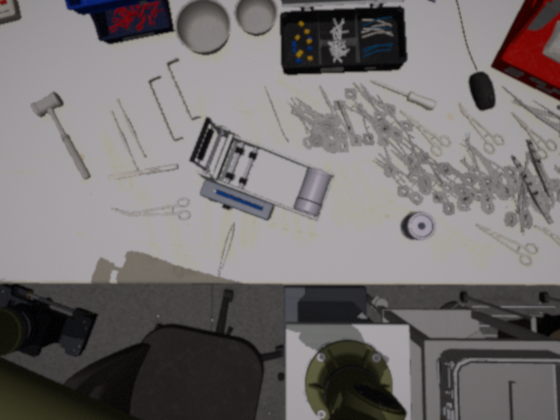

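The scene view shows the cradle in the middle with the canister at its low end (about 307,240). In the top view the cradle runs from about (320,200) uphill to (205,145), and the short canister is at (418,225). I'll zoom in for the corners.

```bash
cat > h.py <<'E'
import numpy as np,cv2
from scipy.spatial.transform import Rotation as R
from bench import ctrl
np.set_printoptions(precision=4,suppress=True)
def proj(d,P):
    p=(np.atleast_2d(P)-d["xyz"])@R.from_rotvec(d["rotation"]).as_matrix()
    return np.c_[d["cx"]+d["fx"]*p[:,0]/-p[:,2], d["cy"]+d["fy"]*-p[:,1]/-p[:,2]]
def ray(d,u,z):
    r=R.from_rotvec(d["rotation"]).apply([(u[0]-d["cx"])/d["fx"],-(u[1]-d["cy"])/d["fy"],-1])
    return d["xyz"]+r*(z-d["xyz"][2])/r[2]
def c2w(c,P):  # c = x,y,yaw of cradle
    P=np.atleast_2d(P).astype(float); return R.from_euler("z",c[2]).apply(P)+[c[0],c[1],0]
E
python3 - <<'E'
from h import *
t=cv2.imread("pics/top0.png")[105:230,185:340];cv2.imwrite("pics/topc.png",cv2.resize(t,None,fx=4.8,fy=4.8,interpolation=cv2.INTER_CUBIC))
t=cv2.imread("pics/scene0.png")[130:270,235:345];cv2.imwrite("pics/scenec.png",cv2.resize(t,None,fx=4.2,fy=4.2,interpolation=cv2.INTER_CUBIC))
E
```

```text
(no output)
```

View pics/topc.png

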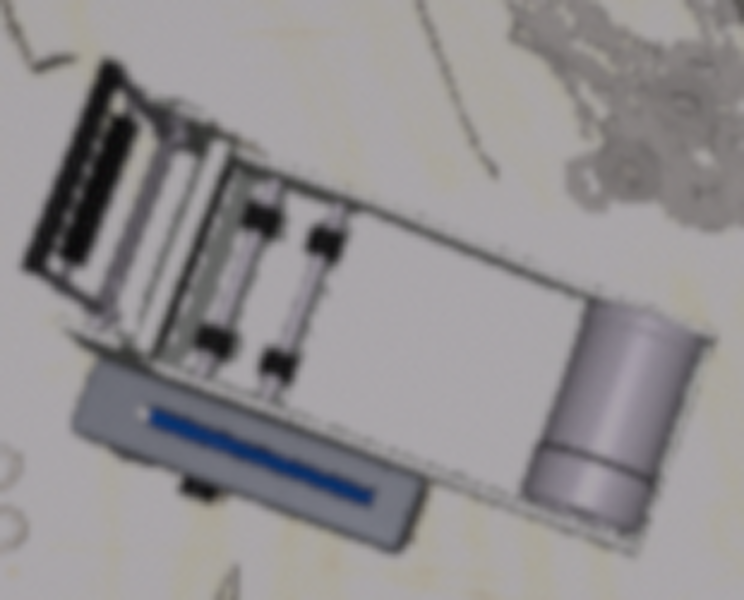

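View pics/scenec.png

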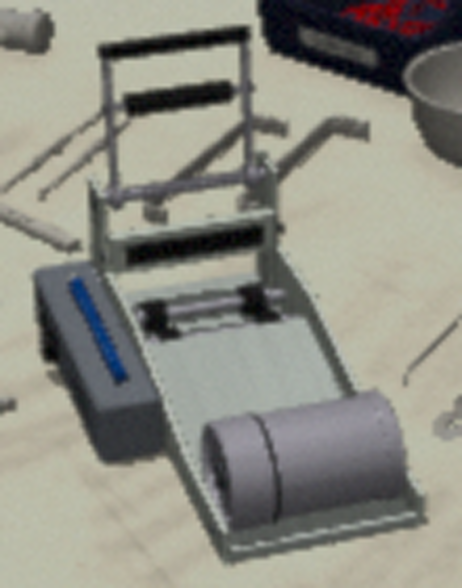

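The crops show the front corners at (712,340) and (635,550). The wheel axle centres are near (301,304) and (238,278), the bar ends at (110,68) and (35,268), and the canister centre near (615,414). Next I fit the poses.

```bash
cat > fit.py <<'E'
from h import *
from scipy.optimize import least_squares
T={'fx':418.2666,'fy':418.2666,'cx':280.2155,'cy':207.9095,'xyz':np.array([.3621,.1447,1.1061]),'rotation':np.array([.084,-.0423,-1.569])}
S={'fx':487.6867,'fy':487.6867,'cx':280.5775,'cy':207.4945,'xyz':np.array([-.1661,-.6992,.7551]),'rotation':np.array([.9939,-.3113,-.5952])}
t=lambda u,v:((u+.5)/4.8-.5+185,(v+.5)/4.8-.5+105)
s=lambda u,v:((u+.5)/4.2-.5+235,(v+.5)/4.2-.5+130)
ob=[(T,t(712,340),(-150,-65,22)),(T,t(635,550),(-150,65,20)),(T,t(301,304),(69,0,28)),(T,t(238,278),(107,0,28)),
(T,t(425,482),(-30,66,46)),(S,s(222,562),(-150,65,0)),(S,s(424,522),(-150,-65,3)),(S,s(37,275),(160,111,46)),(S,s(98,415),(-30,111,46)),(S,s(163,405),(-30,66,46))]
bar=[(T,t(110,68),-53),(T,t(35,266),53),(S,s(248,33),-53),(S,s(103,50),53)]
def res(p):
    r=[proj(d,c2w(p[:3],np.array(P)/1e3))[0]-u for d,u,P in ob]
    r+=[proj(d,c2w(p[:3],[.152-.104*np.cos(p[3]),y/1e3,.095+.104*np.sin(p[3])]))[0]-u for d,u,y in bar]
    return np.ravel(r)
f=least_squares(res,[.45,.3,1.2,1.45],loss="soft_l1");p=f.x
print(p);print(res(p).reshape(-1,2).round(1).tolist())
inv=lambda P:R.from_euler("z",-p[2]).apply(P-np.array([p[0],p[1],0]))
print("can", inv(ray(T,t(615,414),.037)), "axis ends",inv(ray(T,t(648,318),.06)),inv(ray(T,t(583,510),.06)))
print([inv(ray(T,t(*q),.037)) for q in((590,300),(705,335),(640,530),(525,490))])
for n,P in dict(foot=(-75,0,3),can=(-112,0,37),seat=(88,0,62),bar=(152-104*np.cos(p[3])*1,0,95+104*np.sin(p[3]))).items(): print(n,c2w(p,np.array(P)/1e3))
print("short",ray(T,(418,226),.0))
E
python3 fit.py
```

```text
[0.5301 0.194  1.2087 1.6874]
[[2.1, -1.3], [0.6, 1.6], [0.4, -0.3], [0.0, 0.1], [0.7, -1.1], [-0.5, 0.3], [0.0, -0.6], [-1.7, -2.6], [-1.0, -2.2], [-0.0, -2.6], [1.1, -1.5], [-0.8, 1.3], [0.3, -0.5], [-1.0, 0.3]]
can [-0.1109 -0.0015  0.037 ] axis ends [-0.1092 -0.0521  0.06  ] [-0.1129  0.0547  0.06  ]
[array([-0.0768, -0.0545,  0.037 ]), array([-0.1411, -0.0584,  0.037 ]), array([-0.1451,  0.0521,  0.037 ]), array([-0.0803,  0.0537,  0.037 ])]
foot [[0.5036 0.1238 0.003 ]]
can [[0.4904 0.0892 0.037 ]]
seat [[0.5613 0.2763 0.062 ]]
bar [[0.5882 0.3474 0.1983]]
short [ 0.4036 -0.1873  0.    ]
```

Call:
jog_arm:
  moves: [-0.06, -0.05, -0.02, 0, 0, 0.06, -0.3, -0.2, -0.16, -0.04, 0, 0, 0.2, -0.3, -0.35, -0.29, -0.07, 0, 0, 0.36, -0.3, -0.5, -0.41, -0.1, 0, 0, 0.52, -0.3, -0.66, -0.54, -0.12, 0, 0, 0.68, -0.3, -0.82, -0.67, -0.13, 0, 0, 0.84, -0.3, -0.94, -0.77, -0.13, 0, 0, 0.96, -0.3, -1, -0.82, -0.13, 0, 0, 1, -0.3]
  newtons: 10

```text
time: 1.1
position: [0.4191, 0.2771, 0.2622]
tool_rot: [-2.017, -2.408, -0.001]
ft_force: [-0.8, 0.9, 0.4]
grip_width: 0.353
grip_force: 0.0
```

```bash
cat >> h.py <<'E'
C=np.array([.5301,.194,1.2087])
def rel(xyz_c,tilt=0,c=None):
    "units of tool shift/turn to reach cradle-frame TCP xyz, tool x = cradle x, z down"
    c=C if c is None else c
    s=ctrl.get_state();Rt=R.from_rotvec(s["tool_rot"]);P=c2w(c,xyz_c)[0]
    W=R.from_euler("z",c[2])*R.from_euler("x",np.pi)*R.from_euler("y",tilt)
    here=R.from_euler("z",-c[2]).apply(s["position"]-np.array([c[0],c[1],0]))
    print("t",s["time"],"cradle tcp",here,"F",R.from_euler("z",-c[2]).apply(s["ft_force"]),"w",s["grip_width"])
    print("units",Rt.inv().apply(P-s["position"])/.3,(Rt.inv()*W).as_rotvec()/np.radians(60))
E
python3 -c "
from h import *
rel([-.19,0,.2]);print(ctrl.get_state()['joint_positions'])"
```

```text
t 1.1 cradle tcp [0.0384 0.1332 0.2622] F [0.5434 1.0579 0.3704] w 0.35349049407533584
units [-0.8814 -0.009   0.2066] [ 0.0005 -0.0008  0.514 ]
[-0.8918 -0.0185  0.2525  1.7578  0.0045  1.4008 -0.464 ]
```

Call:
jog_arm:
  moves: [-0.08, 0, 0.0, 0, 0, 0.05, -0.3, -0.22, 0, 0.02, 0, 0, 0.15, -0.3, -0.38, 0, 0.06, 0, 0, 0.25, -0.3, -0.54, 0, 0.1, 0, 0, 0.35, -0.3, -0.7, -0.01, 0.14, 0, 0, 0.45, -0.3, -0.82, -0.01, 0.18, 0, 0, 0.514, -0.3, -0.88, -0.01, 0.2, 0, 0, 0.514, -0.3, -0.88, -0.01, 0.2, 0, 0, 0.514, -0.3]

```text
time: 2.1
position: [0.4622, 0.0204, 0.2011]
tool_rot: [-2.579, -1.792, 0.001]
ft_force: [-0.9, 0.4, -0.0]
grip_width: 0.345
grip_force: 0.0
```

```bash
python3 - <<'E'
from h import *
rel([-.19,0,.05]);s=ctrl.get_state()
d=ctrl.get_image("wrist");cv2.imwrite("pics/w1.png",d["pixels"][:,:,::-1])
import pickle;pickle.dump((s,d),open("w1.pkl","wb"))
print(d["tool_from_camera"])
E
```

```text
t 2.1 cradle tcp [-0.1864  0.002   0.2011] F [ 0.0403  0.994  -0.0262] w 0.3453060279615146
units [-0.0118  0.0072  0.5038] [-0.0011  0.0002  0.0058]
[[-0.0004  0.9659  0.2588  0.0697]
 [ 1.      0.0003  0.0003  0.0005]
 [ 0.0002  0.2588 -0.9659 -0.1625]
 [ 0.      0.      0.      1.    ]]
```

View pics/w1.png

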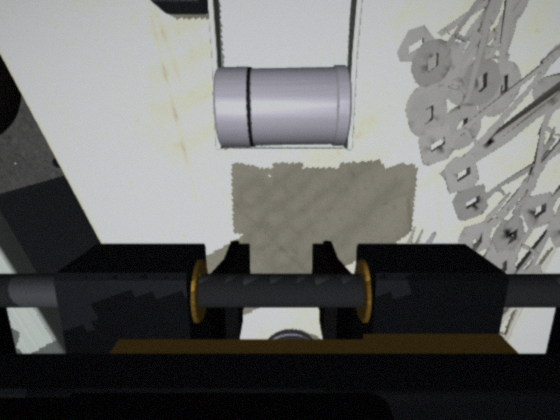

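The wrist view shows the canister square to the image between (215,68) and (350,147). The cheeks are symmetric about column 284, with the front lip ends at about (213,149) and (354,149).

```bash
python3 - <<'E'
from h import *
import pickle
s,d=pickle.load(open("w1.pkl","rb"))
T=np.eye(4);T[:3,:3]=R.from_rotvec(s["tool_rot"]).as_matrix();T[:3,3]=s["position"]
M=T@d["tool_from_camera"]
d2=dict(d,xyz=M[:3,3],rotation=R.from_matrix(M[:3,:3]).as_rotvec())
inv=lambda P:R.from_euler("z",-C[2]).apply(P-np.array([C[0],C[1],0]))
for n,u,z in[("lipL",(213,149),.009),("lipR",(354,149),.009),("L0",(209,5),.035),("R0",(359,5),.035),("canL",(214,107),.037),("canR",(351,106),.037)]: print(n,inv(ray(d2,u,z)))
def model(xc,y=0,yaw=0): # silhouette of canister
    a=np.linspace(0,6.283,60);return np.array([[xc+.034*np.cos(t),y+e,.037+.034*np.sin(t)] for t in a for e in(-.055,.055)])
for xc in(-.105,-.11,-.115,-.12):
    q=proj(d2,c2w(C,model(xc)));print(xc,q.min(0),q.max(0))
print(proj(d2,c2w(C,[[-.15,65e-3,.024],[-.15,-65e-3,.024],[-.15,0,.009]])))
g=cv2.cvtColor(d["pixels"],cv2.COLOR_RGB2GRAY).astype(int)
for u in(235,270,300,335):print(u,g[58:75,u],g[138:160,u])
E
```

```text
lipL [-0.1517  0.0686  0.009 ]
lipR [-0.1509 -0.0702  0.009 ]
L0 [-0.0311  0.0619  0.035 ]
R0 [-0.0304 -0.0621  0.035 ]
canL [-0.1123  0.0609  0.037 ]
canR [-0.1108 -0.0597  0.037 ]
-0.105 [212.9983  56.191 ] [354.0038 138.6973]
-0.11 [213.2752  62.5621] [353.6278 144.3517]
-0.115 [213.5496  68.8788] [353.2553 149.9607]
-0.12 [213.8215  75.1416] [352.8862 155.5597]
[[213.8365 148.7453]
 [351.6607 149.5559]
 [282.6852 147.6426]]
235 [195 197 194 194 198 194 196 193 168 112  89  98 105 109 119 123 125] [119 114 110 105 103  90  82  75  79 100 145 188 200 202 197 201 198 196
 198 199 200 199]
270 [197 195 195 198 194 197 198 196 191 172 125  93  98 106 115 117 125] [109 101  96  88  79  76 101 150 170 143 155 189 198 201 200 200 200 201
 199 201 203 202]
300 [195 193 195 196 195 196 196 196 185 147 104  95  98 109 117 119 126] [106 100  96  84  77  81 128 183 182 158 157 187 202 199 200 201 198 201
 200 199 197 200]
335 [194 195 196 194 196 192 171 115  89  85  89  98 104 104 110 119 123] [101  94  97  89  80  74  75 119 165 158 155 187 195 199 200 197 196 199
 197 197 196 201]
```

Call:
jog_arm:
  moves: [0, 0, 0.06, 0, 0, 0, -0.3, 0.01, 0, 0.17, 0, 0, 0, -0.3, 0.02, 0, 0.28, 0, 0, 0.005, -0.3, 0.03, 0.005, 0.39, 0, 0, 0.005, -0.3, 0.03, 0.007, 0.48, 0, 0, 0.005, -0.3, 0.03, 0.007, 0.54, 0, 0, 0.005, -0.3, 0.03, 0.007, 0.57, 0, 0, 0.005, -0.3, 0.03, 0.007, 0.57, 0, 0, 0.005, -0.3]

```text
time: 3.15
position: [0.4677, 0.0296, 0.0304]
tool_rot: [-2.581, -1.79, 0.001]
ft_force: [-0.1, 0.5, 0.4]
grip_width: 0.354
grip_force: 0.0
```

```bash
python3 -c "
from h import *
rel([-.16,0,.029])"
```

```text
t 3.15 cradle tcp [-0.1759  0.0001  0.0304] F [0.4856 0.2528 0.3883] w 0.35367418689446223
units [0.0529 0.0005 0.0048] [-0.0006  0.0001  0.0039]
```

Call:
jog_arm:
  moves: [0.01, 0, 0.0, 0, 0, 0, -0.3, 0.02, 0, 0, 0, 0, 0.003, -0.3, 0.03, 0, 0, 0, 0, 0.003, -0.3, 0.04, 0, 0.0, 0, 0, 0.003, -0.3, 0.05, 0, 0.0, 0, 0, 0.003, -0.3, 0.06, 0, 0, 0, 0, 0.003, -0.3, 0.07, 0, 0, 0, 0, 0.003, -0.3, 0.08, 0, 0, 0, 0, 0.003, -0.3]

```text
time: 4.15
position: [0.4765, 0.0512, 0.0306]
tool_rot: [2.586, 1.784, 0.0]
ft_force: [0.5, -0.3, 0.1]
grip_width: 0.354
grip_force: 0.0
```

```bash
cat > chk.py <<'E'
from h import *
import sys,pickle
def look(z0=None):
    rel([-.15,0,.03]);s=ctrl.get_state();d=ctrl.get_image("wrist")
    T=np.eye(4);T[:3,:3]=R.from_rotvec(s["tool_rot"]).as_matrix();T[:3,3]=s["position"];M=T@d["tool_from_camera"]
    d2=dict(d,xyz=M[:3,3],rotation=R.from_matrix(M[:3,:3]).as_rotvec())
    return s,d2
s,d=look();cv2.imwrite("pics/"+sys.argv[1],d["pixels"][:,:,::-1])
E
python3 chk.py w2.png
```

```text
t 4.15 cradle tcp [-0.1526 -0.0004  0.0306] F [-0.1472 -0.5958  0.1462] w 0.353661275099391
units [ 0.0085 -0.0015  0.0018] [ 0.     -0.     -0.0007]
```

View pics/w2.png

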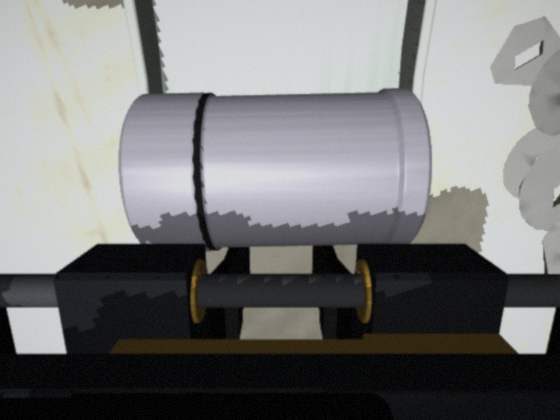

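The canister is centred just ahead of the fingertips, its back edge at about row 245 and its ends at columns 120 and 432. I'll keep pushing and climb with the ramp.

Call:
jog_arm:
  moves: [0.01, 0, 0.0, 0, 0, 0, -0.3, 0.025, 0, 0, 0, 0, 0, -0.3, 0.04, 0, 0, 0, 0, 0, -0.3, 0.055, 0, 0.0, 0, 0, 0, -0.3, 0.07, 0, 0.0, 0, 0, 0, -0.3, 0.085, 0, 0, 0, 0, 0, -0.3, 0.1, 0, 0, 0, 0, 0, -0.3, 0.115, 0, -0.003, 0, 0, 0, -0.3]

```text
time: 5.2
position: [0.4884, 0.0829, 0.0314]
tool_rot: [2.586, 1.784, -0.002]
ft_force: [-1.5, -2.1, 1.1]
grip_width: 0.346
grip_force: 1.1
```

```bash
python3 chk.py w3.png
```

```text
t 5.2 cradle tcp [-0.1187 -0.0004  0.0314] F [-2.436   0.6379  1.1094] w 0.34600662053912795
units [-0.1043 -0.0011  0.0047] [-0.0004  0.0011 -0.0008]
```

View pics/w3.png

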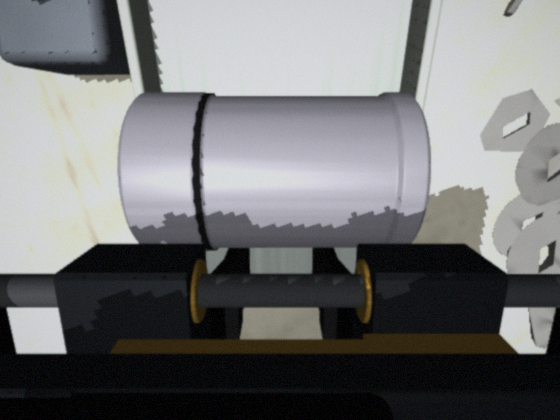

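Call:
jog_arm:
  moves: [0.018, 0, -0.004, 0, 0, 0, -0.3, 0.036, 0, -0.008, 0, 0, 0, -0.3, 0.054, 0, -0.0115, 0, 0, 0, -0.3, 0.072, 0, -0.015, 0, 0, 0, -0.3, 0.09, 0, -0.019, 0, 0, 0, -0.3, 0.108, 0, -0.023, 0, 0, 0, -0.3, 0.126, 0, -0.027, 0, 0, 0, -0.3, 0.144, 0, -0.0305, 0, 0, 0, -0.3]

```text
time: 6.25
position: [0.5041, 0.124, 0.0407]
tool_rot: [-2.586, -1.784, -0.0]
ft_force: [-0.5, -2.4, 1.0]
grip_width: 0.35
grip_force: 1.0
```

Call:
jog_arm:
  moves: [0.018, 0, -0.004, 0, 0, 0, -0.3, 0.036, 0, -0.008, 0, 0, 0, -0.3, 0.054, 0, -0.0115, 0, 0, 0, -0.3, 0.072, 0, -0.015, 0, 0, 0, -0.3, 0.09, 0, -0.019, 0, 0, 0, -0.3, 0.108, 0, -0.023, 0, 0, 0, -0.3, 0.126, 0, -0.027, 0, 0, 0, -0.3, 0.144, 0, -0.0305, 0, 0, 0, -0.3]

```text
time: 7.25
position: [0.5194, 0.1644, 0.0498]
tool_rot: [-2.586, -1.784, -0.0]
ft_force: [-1.1, -1.0, 0.1]
grip_width: 0.349
grip_force: 1.0
```

```bash
python3 chk.py w4.png
```

```text
t 7.25 cradle tcp [-0.0315 -0.0005  0.0498] F [-1.3573  0.7048  0.0556] w 0.3491241829264329
units [-0.3951 -0.0013  0.0661] [-0.     -0.0001 -0.0007]
```

View pics/w4.png

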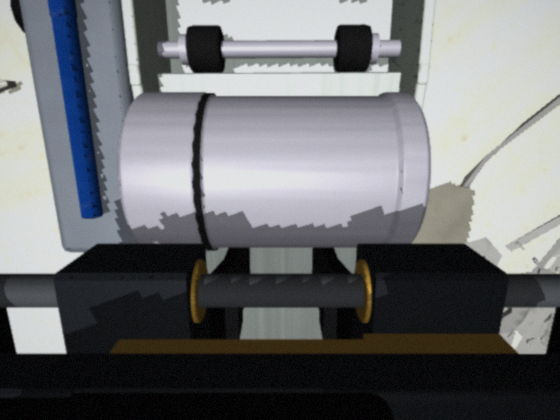

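The canister is still square, with the first axle ahead at row 48.

Call:
jog_arm:
  moves: [0.018, 0, -0.004, 0, 0, 0, -0.3, 0.035, 0, -0.008, 0, 0, 0, -0.3, 0.052, 0, -0.0115, 0, 0, 0, -0.3, 0.068, 0, -0.015, 0, 0, 0, -0.3, 0.084, 0, -0.018, 0, 0, 0, -0.3, 0.1, 0, -0.022, 0, 0, 0, -0.3, 0.113, 0, -0.025, 0, 0, 0, -0.3, 0.126, 0, -0.028, 0, 0, 0, -0.3]

```text
time: 8.3
position: [0.5328, 0.1996, 0.0582]
tool_rot: [-2.586, -1.784, -0.0]
ft_force: [-0.1, -1.5, 0.3]
grip_width: 0.345
grip_force: 0.8
```

Call:
jog_arm:
  moves: [0.01, 0, -0.001, 0, 0, 0, -0.3, 0.02, 0, -0.002, 0, 0, 0, -0.3, 0.03, 0, -0.003, 0, 0, 0, -0.3, 0.04, 0, -0.004, 0, 0, 0, -0.3, 0.05, 0, -0.005, 0, 0, 0, -0.3, 0.06, 0, -0.005, 0, 0, 0, -0.3, 0.07, 0, -0.005, 0, 0, 0, -0.3, 0.08, 0, -0.005, 0, 0, 0, -0.3]

```text
time: 9.3
position: [0.5413, 0.2222, 0.0597]
tool_rot: [-2.586, -1.784, -0.001]
ft_force: [-0.2, 0.1, -0.3]
grip_width: 0.343
grip_force: 0.0
```

```bash
python3 chk.py w5.png
```

```text
t 9.3 cradle tcp [ 0.0303 -0.0005  0.0597] F [-0.0166  0.2017 -0.2933] w 0.342668328191869
units [-0.6012 -0.0014  0.0988] [ 0.0001 -0.0003 -0.0006]
```

View pics/w5.png

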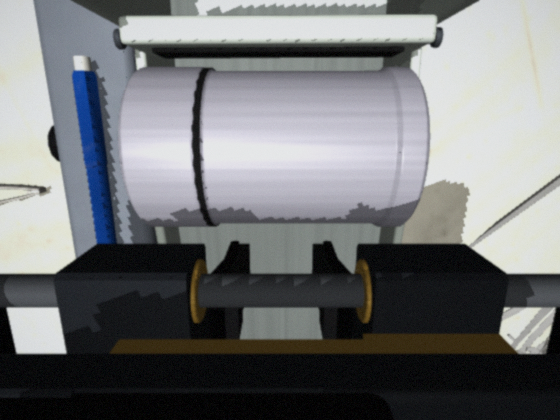

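The canister has run ahead against the stop, with edges at rows about 68 and 225. I'll compare that with the predicted seat silhouette.

```bash
python3 - <<'E'
from chk import *
E
cat > sil.py <<'E'
import sys; sys.argv=["x","w6.png"]
from chk import *
a=np.linspace(0,6.283,60)
for xc,z in((.084,.062),(.088,.062),(.092,.062)):
    q=proj(d,c2w(C,[[xc+.034*np.cos(t),0,z+.034*np.sin(t)] for t in a]));print(xc,q[:,1].min(),q[:,1].max())
g=cv2.cvtColor(d["pixels"],cv2.COLOR_RGB2GRAY).astype(int);print(g[60:78,290],g[215:232,290])
rel([-.0,0,.2])
E
python3 sil.py
```

```text
t 9.35 cradle tcp [ 0.0308 -0.0004  0.0597] F [ 1.0755 -0.6776 -0.2399] w 0.35170335136991376
units [-0.6028 -0.0014  0.0987] [ 0.0002 -0.0006 -0.0001]
t 9.4 cradle tcp [ 0.0306 -0.0005  0.0597] F [0.2054 0.5909 0.5593] w 0.3490688628683356
units [-0.6019 -0.0014  0.0988] [ 0.0001 -0.0005 -0.0002]
0.084 68.48626217189388 226.81716346862356
0.088 58.02973492860019 218.19681996780704
0.092 47.398630296657785 209.4627964507786
[139 140 126 102 101 110 116 117 122 121 130 134 141 141 141 145 147 149] [101 121 132 132 129 129 128 126 130 128 130 129 127 127 129 131 127]
t 9.45 cradle tcp [ 0.0302 -0.0005  0.0597] F [ 0.3855 -0.1963  0.0376] w 0.350212368158275
units [-0.1007 -0.0015 -0.4678] [ 0.     -0.0001 -0.0003]Traceback (most recent call last):
  File "<stdin>", line 1, in <module>
  File "chk.py", line 8, in <module>
    s,d=look();cv2.imwrite("pics/"+sys.argv[1],d["pixels"][:,:,::-1])
                                   ~~~~~~~~^^^
IndexError: list index out of range
```

Call:
jog_arm:
  moves: [-0.04, 0, 0, 0, 0, 0, -0.3, -0.06, 0, -0.15, 0, 0, 0, -0.3, -0.06, 0, -0.33, 0, 0, 0, -0.3, -0.06, 0, -0.5, 0, 0, 0, -1, 0.0, 0, -0.63, 0, 0, 0, -1, 0.19, 0, -0.65, 0, 0, 0, -1, 0.38, 0, -0.65, 0, 0, 0, -1, 0.57, 0, -0.65, 0, 0, 0, -1]

```text
time: 10.45
position: [0.6026, 0.382, 0.2551]
tool_rot: [2.587, 1.783, 0.001]
ft_force: [0.8, -0.4, 1.5]
grip_width: 0.012
grip_force: 0.0
```

```bash
python3 - <<'E'
from h import *
rel([.198,0,.187])
for n in("top","scene"):
    d=ctrl.get_image(n);cv2.imwrite(f"pics/{n}7.png",d["pixels"][:,:,::-1])
a=cv2.imread("pics/top7.png")[95:215,175:295];b=cv2.imread("pics/scene7.png")[100:240,235:355]
cv2.imwrite("pics/c7.png",np.hstack([cv2.resize(a,(390,455)),cv2.resize(b,(390,455))]))
E
```

```text
t 10.45 cradle tcp [ 0.2015 -0.0012  0.2551] F [-0.0583 -0.8962  1.4934] w 0.011782454951945137
units [-0.0118 -0.0042  0.2272] [ 0.0004 -0.0004 -0.0018]
```

View pics/c7.png

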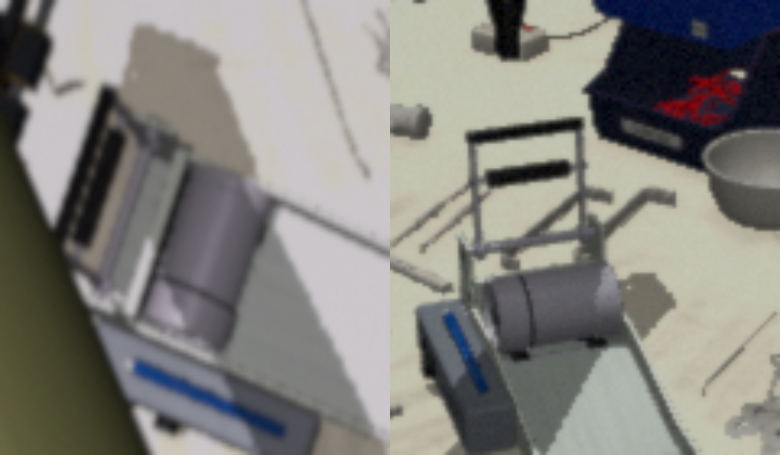

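The canister is seated against the stop and the hold-down arm is still up, with its bar at (525,130) in the right half. Next I lower the shut fingers behind the bar.

Call:
jog_arm:
  moves: [0, 0, 0.05, 0, 0, 0, -1, 0, 0, 0.12, 0, 0, 0, -1, 0, -0.004, 0.19, 0, 0, 0, -1, 0, -0.004, 0.23, 0, 0, 0, -1, -0.02, -0.004, 0.23, 0, 0, 0, -1, -0.04, -0.004, 0.23, 0, 0, 0, -1, -0.06, -0.004, 0.23, 0, 0, 0, -1, -0.075, -0.004, 0.23, 0, 0, 0, -1]

```text
time: 11.55
position: [0.5932, 0.3608, 0.1867]
tool_rot: [-2.586, -1.784, -0.003]
ft_force: [0.1, 1.1, 0.6]
grip_width: 0.009
grip_force: 0.3
```

```bash
python3 -c "
from h import *
rel([.12,0,.176]);rel([.095,0,.157])"
```

```text
t 11.55 cradle tcp [0.1783 0.0001 0.1867] F [1.0982 0.3079 0.6013] w 0.008678683603149152
units [-0.1945  0.0006  0.0352] [ 0.0009 -0.0015 -0.001 ]
t 11.55 cradle tcp [0.1783 0.0001 0.1867] F [1.0982 0.3079 0.6013] w 0.008678683603149152
units [-0.2779  0.0006  0.0984] [ 0.0009 -0.0015 -0.001 ]
```

Call:
jog_arm:
  moves: [-0.015, 0, 0, 0, 0, 0, -1, -0.03, 0, 0, 0, 0, 0, -1, -0.045, 0, 0, 0, 0, 0, -1, -0.06, 0, 0, 0, 0, 0, -1, -0.075, 0, 0, 0, 0, 0, -1, -0.09, 0, 0, 0, 0, 0, -1, -0.105, 0, 0.005, 0, 0, 0, -1, -0.12, 0, 0.01, 0, 0, 0, -1]

```text
time: 12.55
position: [0.58, 0.327, 0.1826]
tool_rot: [2.586, 1.784, 0.0]
ft_force: [-0.3, 0.1, -0.4]
grip_width: 0.006
grip_force: 0.1
```

Call:
jog_arm:
  moves: [-0.02, 0, 0.005, 0, 0, 0, -1, -0.04, 0, 0.012, 0, 0, 0, -1, -0.06, 0, 0.02, 0, 0, 0, -1, -0.08, 0, 0.03, 0, 0, 0, -1, -0.1, 0, 0.04, 0, 0, 0, -1, -0.12, 0, 0.05, 0, 0, 0, -1, -0.14, 0, 0.062, 0, 0, 0, -1, -0.16, 0, 0.075, 0, 0, 0, -1]

```text
time: 13.55
position: [0.5628, 0.2822, 0.1599]
tool_rot: [-2.586, -1.784, -0.0]
ft_force: [-0.1, -0.6, -1.6]
grip_width: 0.002
grip_force: 0.3
```

```bash
python3 -c "
from h import *
rel([.2,0,.25])
d=ctrl.get_image('scene');cv2.imwrite('pics/s8.png',d['pixels'][:,:,::-1])
g=cv2.cvtColor(d['pixels'],cv2.COLOR_RGB2GRAY)
# dark score along predicted bar for each theta
for th in np.arange(-.2,1.75,.05):
    P=c2w(C,[[.152-.104*np.cos(th),y,.095+.104*np.sin(th)] for y in np.linspace(-.045,.045,30)])
    q=proj(d,P).round().astype(int); m=g[q[:,1],q[:,0]].mean()
    if m<75: print(round(th,2),m)
"
```

```text
t 13.55 cradle tcp [0.0941 0.0006 0.1599] F [-0.6122 -0.1264 -1.6406] w 0.0018816080537968959
units [ 0.353   0.0019 -0.3002] [ 0.     -0.0002 -0.0006]
0.6 40.9
0.65 31.566666666666666
0.7 17.7
0.75 10.5
0.8 55.333333333333336
1.55 69.76666666666667
1.6 45.13333333333333
1.65 39.03333333333333
1.7 44.833333333333336
```

The bar is at about 0.72 rad and sinking, so I'll withdraw upward.

Call:
jog_arm:
  moves: [0.01, 0, -0.02, 0, 0, 0, -1, 0.02, 0, -0.1, 0, 0, 0, -1, 0.02, 0, -0.2, 0, 0, 0, -1, 0.02, 0, -0.3, 0, 0, 0, -1, 0.02, 0, -0.4, 0, 0, 0, -1, 0.02, 0, -0.45, 0, 0, 0, -1, 0.02, 0, -0.45, 0, 0, 0, -1, 0.02, 0, -0.45, 0, 0, 0, -1]

```text
time: 14.6
position: [0.5646, 0.2881, 0.2938]
tool_rot: [-2.585, -1.784, 0.003]
ft_force: [-1.7, 0.9, 0.2]
grip_width: 0.006
grip_force: 0.0
```

Call:
jog_arm:
  moves: [0, 0, 0, 0, 0, 0, -1, 0, 0, 0, 0, 0, 0, -1, 0, 0, 0, 0, 0, 0, -1, 0, 0, 0, 0, 0, 0, -1, 0, 0, 0, 0, 0, 0, -1, 0, 0, 0, 0, 0, 0, -1, 0, 0, 0, 0, 0, 0, -1, 0, 0, 0, 0, 0, 0, -1]

```text
time: 15.6
position: [0.5651, 0.2881, 0.2952]
tool_rot: [-2.586, -1.784, -0.0]
ft_force: [-0.6, 0.3, 0.3]
grip_width: 0.007
grip_force: 0.0
```

Call:
jog_arm:
  moves: [0, 0, 0, 0, 0, 0, -1, 0, 0, 0, 0, 0, 0, -1, 0, 0, 0, 0, 0, 0, -1, 0, 0, 0, 0, 0, 0, -1, 0, 0, 0, 0, 0, 0, -1, 0, 0, 0, 0, 0, 0, -1, 0, 0, 0, 0, 0, 0, -1, 0, 0, 0, 0, 0, 0, -1]

```text
time: 16.6
position: [0.5651, 0.2881, 0.2952]
tool_rot: [2.586, 1.784, 0.0]
ft_force: [0.9, -0.6, 0.2]
grip_width: 0.002
grip_force: 0.0
```

```bash
cat > bar.py <<'E'
from h import *
rel([.2,0,.25])
d=ctrl.get_image('scene');cv2.imwrite('pics/s9.png',d['pixels'][:,:,::-1])
g=cv2.cvtColor(d['pixels'],cv2.COLOR_RGB2GRAY)
for th in np.arange(-.25,1.75,.04):
    m=[]
    for L in(.104,.065):
        q=proj(d,c2w(C,[[.152-L*np.cos(th),y,.095+L*np.sin(th)] for y in np.linspace(-.03,.03,30)])).round().astype(int); m.append(g[q[:,1],q[:,0]].mean())
    if m[0]<75: print(round(th,2),np.round(m))
E
python3 bar.py
```

```text
t 16.6 cradle tcp [0.1004 0.0006 0.2952] F [-0.2189 -1.0353  0.1548] w 0.0020555778613939426
units [0.3319 0.0017 0.1507] [ 0.0001 -0.0001 -0.0007]
0.07 [42. 15.]
0.11 [12. 16.]
0.15 [17. 16.]
0.19 [24. 24.]
0.23 [17. 65.]
0.27 [ 21. 145.]
0.31 [ 25. 178.]
```

Call:
jog_arm:
  moves: [0, 0, 0, 0, 0, 0, -1, 0, 0, 0, 0, 0, 0, -1, 0, 0, 0, 0, 0, 0, -1, 0, 0, 0, 0, 0, 0, -1, 0, 0, 0, 0, 0, 0, -1, 0, 0, 0, 0, 0, 0, -1, 0, 0, 0, 0, 0, 0, -1, 0, 0, 0, 0, 0, 0, -1]

```text
time: 17.65
position: [0.5651, 0.2881, 0.2952]
tool_rot: [2.586, 1.784, 0.0]
ft_force: [-0.1, -0.9, 1.0]
grip_width: 0.004
grip_force: 0.0
```

Call:
jog_arm:
  moves: [0, 0, 0, 0, 0, 0, -1, 0, 0, 0, 0, 0, 0, -1, 0, 0, 0, 0, 0, 0, -1, 0, 0, 0, 0, 0, 0, -1, 0, 0, 0, 0, 0, 0, -1, 0, 0, 0, 0, 0, 0, -1, 0, 0, 0, 0, 0, 0, -1, 0, 0, 0, 0, 0, 0, -1]

```text
time: 18.65
position: [0.5651, 0.2881, 0.2952]
tool_rot: [-2.586, -1.784, -0.0]
ft_force: [-0.6, -0.5, 0.4]
grip_width: 0.008
grip_force: 0.0
```

```bash
cp pics/s9.png pics/s9a.png; python3 bar.py; python3 - <<'E'
import cv2,numpy as np
a=cv2.imread("pics/s9a.png",0)[120:230,245:345].astype(int);b=cv2.imread("pics/s9.png",0)[120:230,245:345].astype(int)
print("diff",np.abs(a-b).mean(),np.abs(a-b).max())
from h import *
d=ctrl.get_image("scene")
for y in(-.048,0,.048):
    q=proj(d,c2w(C,[[.152-.104*np.cos(t),y,.095+.104*np.sin(t)] for t in(0,.1,.2)])).round(1);print(q.tolist())
    u,v=q[0].round().astype(int);print(v-14,cv2.cvtColor(d["pixels"],cv2.COLOR_RGB2GRAY)[v-14:v+8,u])
E
```

```text
t 18.65 cradle tcp [0.1004 0.0006 0.2952] F [-0.6314  0.3597  0.3544] w 0.007808163401268398
units [0.3319 0.0017 0.1505] [ 0.     -0.     -0.0007]
0.07 [42. 13.]
0.11 [13. 15.]
0.15 [18. 17.]
0.19 [25. 23.]
0.23 [15. 65.]
0.27 [ 19. 145.]
0.31 [ 24. 178.]
diff 1.8652727272727272 20
[[304.9, 187.2], [304.9, 183.9], [304.7, 180.4]]
173 [190 192 191 192 192 192 181 141  59  21  15  30 105 168 131 127 123 107
 105 105  91  90]
[[288.4, 189.9], [288.3, 186.5], [288.1, 182.9]]
176 [194 181  67  19  19  17  10  31   8  19  13  21  55  95  97  99  97  95
  92  93  88  85]
[[271.7, 192.5], [271.5, 189.1], [271.3, 185.6]]
178 [ 70 110  61  18  26  35  22  31  41  20  12  10  36  94  98 100  99  98
  95  91  89  88]
```

The image is static. The bar's line lies 0.135 rad above the joint angle, because the bar is at z 109 and x 49 when the arm is down. The measured 0.12 rad therefore means the joint is at about 0, so the roller is on the canister. I'll hand in.

```bash
python3 -c "
from bench import ctrl
print(ctrl.close_job())"
```

```text
the job is handed in; nothing more can be done
None
```

I handed the job in at about 19 s. The canister was seen seated on both axles at the stop before the hold-down push, the hold-down arm measured within about 0.02 rad of fully down with its roller on the canister, and the robot was clear; the interface returned no verdict.

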